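# Put the screwdriver and the marker away in the tube stand

### The arm

A 6-joint arm with a two-finger parallel gripper is mounted at the origin on a cart in front of the work surface, level with it; the furniture and walls round the work are solid. World frame = base frame: x ahead of the robot, y to its left, z up, the work surface at z = 0. Lengths are in mm, angles in degrees, forces in N, time in s.
With the tool pointing down it reaches from about 350 to 850 mm from the base axis. Payload 8.1 kg.
Tool frame: the origin (TCP) lies at the centre of the arm's flange, where the gripper is bolted on; the fingertips stand 173 mm ahead of it and the grasp point (between the pads) lies 155 mm ahead of it; z points along the fingers, y is the line along which they close (so a half turn about z gives the same grasp; the last joint's range is limited). The gripper opens to 85 mm and grips with 20 to 120 N. Pads are 22 mm wide; open, the fingers measure 114 mm over their backs; the gripper's body (76 mm by 85 mm) begins 54 mm behind the grasp point. The pads swing forward as they close: fully open they stand 13 mm farther back than shut.
Start: joints at [-80.065, 7.471, 85.268, -0, 87.261, -4.893], TCP at [153.573, -580.019, 404.692] pointing down, gripper open.
Joint ranges: [-169.43, 169.43], [-51.17, 129.36], [1.28, 143.12], [-76.62, 256.62], [0, 156.53], [-152.29, 152.29]. Speed limits (degrees/s): [136.94, 136.94, 159.86, 180, 180, 180].

### API

Orientations are given as [roll, pitch, yaw] about the fixed x, y, z axes, in that order (R = Rz(yaw) Ry(pitch) Rx(roll)).
In Python, from bench import * gives the robot as it stands.
- The arm moves only by the shell command python3 -m jog 'ROWS' [FORCE]. ROWS is text: rows parted by semicolons, each of 7 numbers parted by spaces: the shift along the tool's x, y, z scaled (see below), then the turn, a rotation vector about the tool's x, y, z scaled (see below), then the closure, from -1 (fully open) to 1 (shut). In form: tx ty tz wx wy wz hand; .... A call has 1 to 5 rows; each row shifts and turns the commanded pose from where the row before left it, along the tool's axes as they then stand; what a row does not reach is not made up. The controller multiplies each number of a shift by 0.1 m and each number of a turn by 60 degrees. A row lasts 1/8 s, in which the tool goes at most 62.5 mm and 10.7 degrees, less where a joint would pass 70% of its speed; a pose out of reach is approached as far as the arm can. A call with a number of a shift or a turn outside -1 to 1 is refused whole. A call with a gripper value outside its range is refused whole. The fingers move at their own pace and stop on an object; FORCE is the grip in N (left out, the last holds). Time passes only in rows, so rows that do not move let the fingers close. It gives the time, the measured TCP pose, the force, the opening and the grip force at its end, in the units of the state.
- sense(): the state, without advancing time (a new reading comes with each control period).
- snapshot(name): name is "side" or "top" or "wrist"; returns a dict with "img" (480x640x3 uint8, red, green, blue), "fx", "fy", "cx", "cy" (pixels), "extrinsics" (4x4, takes a point from camera to world coordinates). Camera axes: x right, y down, z forward; pixel columns grow to the right and rows downward; lengths in mm; the calibration is good to about 2 mm. A picture is of the moment at which its call begins. There is no depth.
- hand_in(): hands the job in; it is judged then, once.
The state is a dict: "time": time; "joint_pos": joint angles; "qd": joint speeds; "joint_efforts": joint torques, N m; "tool_pos": TCP position; "tcp_rot": TCP orientation; "ft_force": force on the tool from outside, world axes, zero at the start; "wrist_torque": the same for the moment, N m; "finger_gap": finger opening in mm; "grip_force": force on a finger pad.
Only numpy, scipy, OpenCV 4.12 (cv2) and the standard library are available. Lean on these libraries where they do the work, as an engineer would, in place of code of your own. Each camera call takes 0.05 s, during which the arm holds its last target. There are 200 camera calls.

### The job

Clear the sloping tool rest: put the yellow screwdriver blade-down into the tall tube of the leaning stand and the marker red-cap-down into the short blue tube. Leave both in their tubes with their lower ends right down on the tube floors, and leave everything else on the bench where it lies.

Things in the scene. Friction and masses are not known exactly. Their poses are not given: they have to be found in the camera images.
- tool_rest: Fixed sloping pale wood rest, base 180 (y) x 150 (x) x 10 mm. Origin on the worktop under it; z up; x to its high side, away from the robot at yaw 0. Lanes at y = +50 mm (screwdriver) and -50 mm (marker) rise at 45 degrees to +x. Tools are carried only near the lanes' two ends, between 9 mm cheeks, against a low stop; 40 mm free below the grip points. Lift straight up to free them
- stand: Fixed stand: dark steel base plate 120 mm (its x) by 170 mm (its y), 8 mm thick, with two round tubes side by side, 100 mm apart along its y, both leaning back 25 degrees from vertical towards its +x (away from the robot at yaw 0): tall aluminium at y = +50 mm, short blue at y = -50 mm. Origin: on the worktop under the plate's centre, z up
- tall_mouth (a point): Centre of the open mouth of the tall aluminium tube, on its rim plane, 119 mm above the worktop; its z points out of the tube along the tube's axis (25 degrees off vertical). Inner diameter 30 mm, wall 3 mm, depth 110 mm along the axis
- tall_floor (a point): Centre of the tall tube's inner floor, 110 mm down its axis from the mouth, 20 mm above the worktop; z up along the tube's axis
- short_mouth (a point): Centre of the open mouth of the short blue tube, on its rim plane, 74 mm above the worktop; its z points out of the tube along the tube's axis. Inner diameter 26 mm, wall 3 mm, depth 60 mm along the axis
- short_floor (a point): Centre of the short tube's inner floor, 60 mm down its axis from the mouth, 20 mm above the worktop; z up along the tube's axis
- driver_handle (a point): Yellow screwdriver, 198 mm long, 50 g: middle of its handle, on its axis, near the balance point: grip here across the 16 mm. Handle 104 mm long, 16 wide (its x), 18 thick (its z). Its y runs along the tool from blade to handle: 52 mm on to the handle's end, 140 mm back to the blade tip. At the start y points up the slope at 45 degrees, x is level
- driver_tip (a point): Tip of the screwdriver's blade (a rod 3 mm thick, 86 mm long), on its axis; same axes
- marker_grip (a point): Dark blue felt marker with red cap, 130 mm long, 14 wide (its x), 13 thick (its z), 25 g: point on its axis 75 mm from the red cap's end, 55 mm from the other: grip here across the 14 mm. Its y runs along the marker away from the red cap; at the start y points up the slope at 45 degrees, x is level
- marker_low (a point): Outer end of the marker's red cap, on its axis (its low end at the start); same axes
- pliers: Bystander, loose: red-handled pliers, 122 mm long, 11 mm high; origin at the centre of its underside
- handset: Bystander, loose: opened handset with a green board, 104x47x8 mm; origin at the centre of its underside
- dish: Bystander, loose: pale blue round dish, 84 mm across, 16 mm high; origin at the centre of its underside

How it is judged (in metres and radians):
At the end, for the whole second after the job is handed in: The screwdriver is blade-down in the tall tube and the marker red-cap-down in the short blue tube, both released and at rest: each lower end inside its tube and less than 10 mm above its floor along the tube (within 22 mm of the floor's centre), each tool's axis within 17 degrees of the tube's axis (distance between driver_tip and tall_floor below 0.022 m and z of driver_tip in the frame of tall_floor below 0.01 m and angle between the y axis of driver_handle and the z axis of tall_floor, either way round below 0.3 rad and angle between each of driver_handle, marker_grip's own y axis and vertical below 0.9 rad and linear speed of each of driver, marker below 0.03 m/s and distance between marker_low and short_floor below 0.022 m and z of marker_low in the frame of short_floor below 0.01 m and angle between the y axis of marker_grip and the z axis of short_floor, either way round below 0.3 rad); the robot touches nothing.
It fails at once if the pliers was shifted by more than 25 mm (distance of pliers from where it was at the start of the episode above 0.025 m).
It fails at once if the handset was shifted by more than 25 mm (distance of handset from where it was at the start of the episode above 0.025 m).
It fails at once if the dish was shifted by more than 25 mm (distance of dish from where it was at the start of the episode above 0.025 m).
It also fails if it takes over 61 s, if anything falls off the work surface, if the arm or the gripper's body presses on something with over 40 N, if the wrist force passes 120 N, or if a joint passes its speed limit or range.

## Working session

There is one attempt and no reset: what is moved stays moved. The work goes in short steps, Python scripts to look and compute and a shell command to move; the robot and the scene stay as the last step left them, time stands still between calls to the robot, and variables do not carry over. Pictures are saved under pics/ and viewed, at most 10 in all, crops included, and the job is handed in when it is done.

```bash
mkdir -p pics; ls; python3 - <<'E'
from bench import *
import cv2
print(sense())
for n in ("top","side"):
    s=snapshot(n); cv2.imwrite(f"pics/{n}0.png",s["img"][:,:,::-1]); print(n,s["fx"],s["fy"],s["cx"],s["cy"],s["extrinsics"])
E
```

```text
pics
{'time': 0.0, 'joint_pos': array([-8.00661471e+01,  7.51379731e+00,  8.53293390e+01, -1.35150832e-03,
        8.72653627e+01, -4.89215229e+00]), 'qd': array([ 0.01616098, -0.06564315, -0.01535656,  0.07307494, -0.05569497,
       -0.06581035]), 'joint_efforts': array([-2.43074101e-03, -5.69389558e+01, -5.00560391e+01, -1.95420785e-04,
        1.46358131e-02, -4.30274918e-05]), 'tool_pos': array([ 153.51476338, -579.77547074,  403.65725793]), 'tcp_rot': array([-1.79891781e+02, -7.90791679e-03,  1.48260635e+01]), 'ft_force': array([-0.11363842, -0.1945387 ,  0.01915122]), 'wrist_torque': array([-0.04181556,  0.00519602, -0.0769459 ]), 'grip_force': 0.0, 'finger_gap': 85.35851634271796}
top 450.1722410548108 450.1722410548108 318.31956825402756 242.9296442811072 [[-9.08093858e-03 -9.81974371e-01  1.88795845e-01  3.11650547e+02]
 [-9.99929540e-01  1.03608849e-02  5.79369031e-03 -2.84192473e+02]
 [-7.64534741e-03 -1.88729931e-01 -9.81999268e-01  1.06483734e+03]
 [ 0.00000000e+00  0.00000000e+00  0.00000000e+00  1.00000000e+00]]
side 460.16073788044866 460.16073788044866 322.08787226020104 245.90252984721855 [[ 8.22163341e-01 -2.79413397e-01  4.95959267e-01  4.41772703e+01]
 [-5.69168577e-01 -3.88610523e-01  7.24588844e-01 -9.05583531e+02]
 [-9.72484024e-03 -8.78014815e-01 -4.78534651e-01  5.40411956e+02]
 [ 0.00000000e+00  0.00000000e+00  0.00000000e+00  1.00000000e+00]]
```

View pics/top0.png

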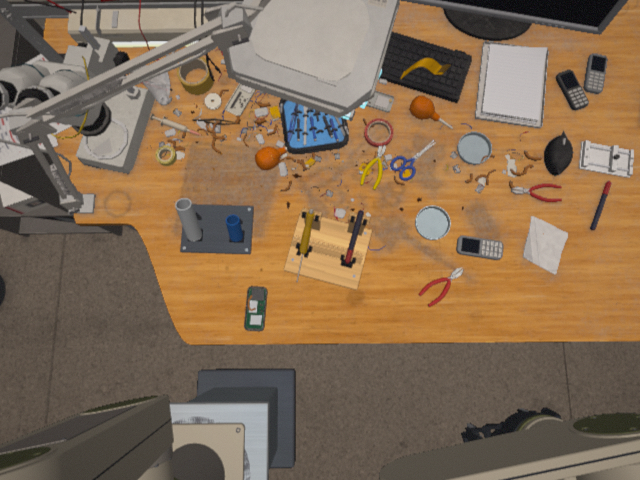

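View pics/side0.png

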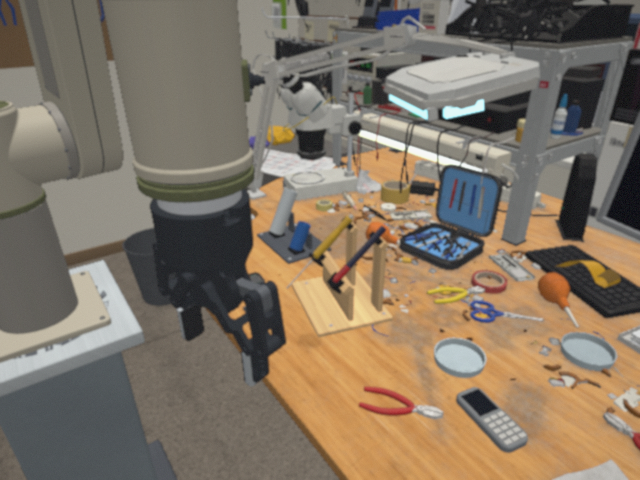

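The top view shows the stand (plate about (181–253, 205–253), tall tube mouth about (183,205), blue mouth about (233,219)). The rest is at (286–372, 207–287), with the driver from (308,212) to (298,280) and the marker from (360,212) to (347,264). The side view shows both tools on the rest near (335,240) and (355,262), with the stand behind at (290,235).

```bash
cat > h.py <<'E'
import numpy as np, cv2
from bench import *
def ray(s,u,v):
    E=np.array(s["extrinsics"]); d=E[:3,:3]@[(u-s["cx"])/s["fx"],(v-s["cy"])/s["fy"],1]
    return E[:3,3],d/np.linalg.norm(d)
def onz(s,u,v,z):
    o,d=ray(s,u,v); return o+d*(z-o[2])/d[2]
def tri(*obs):
    A=np.zeros((3,3));b=np.zeros(3)
    for s,u,v in obs:
        o,d=ray(s,u,v);P=np.eye(3)-np.outer(d,d);A+=P;b+=P@o
    x=np.linalg.solve(A,b); return x
def proj(s,p):
    E=np.array(s["extrinsics"]);c=E[:3,:3].T@(np.asarray(p,float)-E[:3,3]); return np.array([s["fx"]*c[0]/c[2]+s["cx"],s["fy"]*c[1]/c[2]+s["cy"]])
E
python3 - <<'E'
from h import *
t=snapshot("top");s=snapshot("side")
a=cv2.resize(t["img"][190:300,170:390],None,fx=3.6,fy=3.6,interpolation=cv2.INTER_CUBIC)
b=cv2.resize(s["img"][175:345,245:415],None,fx=3.5,fy=3.5,interpolation=cv2.INTER_CUBIC)
cv2.imwrite("pics/topc.png",a[:,:,::-1]);cv2.imwrite("pics/sidec.png",b[:,:,::-1])
for uv in [(181,205),(253,205),(253,253),(180,252)]: print("plate",onz(t,*uv,8))
for uv in [(303,207),(372,228),(359,287),(286,270)]: print("rest",onz(t,*uv,10))
E
```

```text
plate [612.4432141   55.67552878   8.        ]
plate [ 610.47142859 -119.90478352    8.        ]
plate [ 492.03993568 -122.07561637    8.        ]
plate [496.27078668  52.42127625   8.        ]
rest [ 603.52409952 -241.64130685   10.        ]
rest [ 549.5644217  -407.08727268   10.        ]
rest [ 408.41736756 -372.2236004    10.        ]
rest [ 450.19728897 -201.10012498   10.        ]
```

View pics/topc.png

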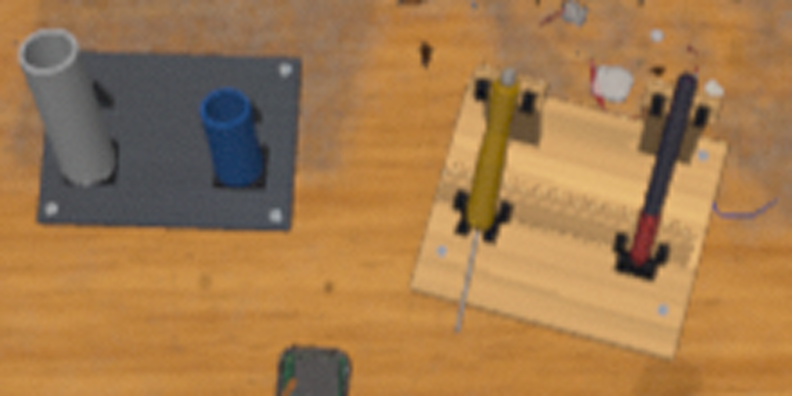

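View pics/sidec.png

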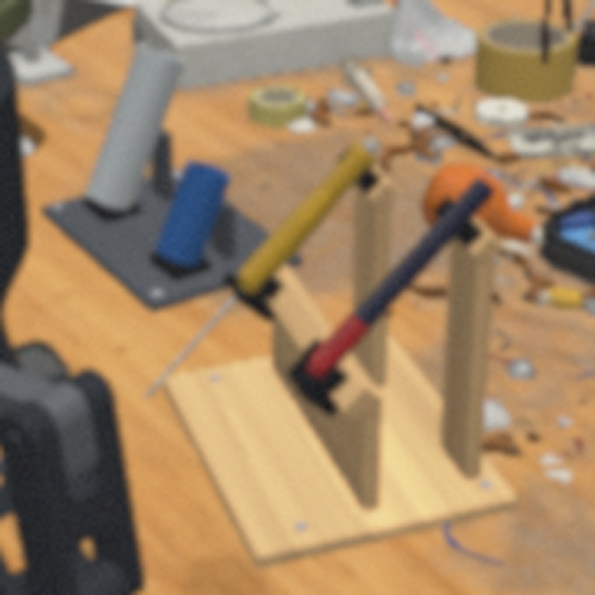

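```bash
python3 - <<'E'
from h import *
t=snapshot("top");s=snapshot("side")
T=lambda X,Y:(t,170+(X+.5)/3.6-.5,190+(Y+.5)/3.6-.5)
S=lambda X,Y:(s,245+(X+.5)/3.5-.5,175+(Y+.5)/3.5-.5)
for n,a,b in [("dtop",(509,78),(368,150)),("dhl",(482,228),(243,283)),("dtip",(458,330),(150,393)),("mtop",(688,78),(483,187)),("mlow",(638,262),(313,370))]:
    p=tri(T(*a),S(*b)); print(n,p.round(1),(proj(t,p)-T(*a)[1:]).round(1),(proj(s,p)-S(*b)[1:]).round(1))
print("mouths",onz(*T(51,52),119).round(1),onz(*T(228,107),74).round(1))
pl=[onz(*T(*q),8)[:2] for q in [(300,60),(291,230),(38,222)]]; print("plate",np.round(pl,1))
re=[onz(*T(*q),10)[:2] for q in [(470,90),(727,145),(674,357),(411,290)]]; print("rest",np.round(re,1),np.mean(re,0))
d=[np.degrees(np.arctan2(*(re[i]-re[j])[::-1])) for i,j in [(0,3),(1,2)]]; d2=[np.degrees(np.arctan2(*(re[i]-re[j])[::-1]))-90 for i,j in [(0,1),(3,2)]];print(d,d2)
v=pl[0]-pl[1];w=pl[2]-pl[1];print("stand c",(pl[0]+pl[2])/2,np.degrees(np.arctan2(v[1],v[0])),np.degrees(np.arctan2(w[1],w[0]))-90,np.linalg.norm(v),np.linalg.norm(w))
E
```

```text
dtop [ 551.8 -263.5  158.3] [-0.4  0.6] [ 0.7 -0.2]
dhl [ 476.8 -245.6   89.1] [-0.1  0.1] [ 0.1 -0. ]
dtip [ 422.  -227.9   26.2] [ 0.1 -0.2] [-0.3  0. ]
mtop [ 545.7 -365.1  177.8] [-0.3  0.5] [ 0.6 -0.2]
mlow [ 455.6 -340.7   88.6] [ 0.1 -0.2] [-0.2  0. ]
mouths [582.9  13.9 119. ] [558.6 -85.3  74. ]
plate [[ 607.2 -119.9]
 [ 490.8 -116.1]
 [ 497.9   52. ]]
rest [[ 584.5 -234.8]
 [ 544.9 -405.9]
 [ 404.2 -367.1]
 [ 449.8 -195.9]] [ 495.85362227 -300.94654438]
[np.float64(-16.101462822801153), np.float64(-15.435103156297426)] [np.float64(-13.043373629704291), np.float64(-14.896797590958116)]
stand c [552.56729676 -33.92951647] -1.884223432053224 -2.4258622037508104 116.42147519461224 168.2586410495607
```

The crops give clean tool ends (driver end (509,78), tip (458,330); marker end (688,78), cap (638,262)), and the tube mouths are at (51,52) and (228,107). The rest's yaw is about -15° and the stand's about -2°. Next I'll roughly place the overhead lamp and work out the approach.

```bash
cat >> h.py <<'E'
from scipy.spatial.transform import Rotation as Ro
D=np.array([514.3,-254.5,123.7]); M=np.array([507.5,-354.8,140.]); TM=np.array([583,14.2,119.]); SM=np.array([558.6,-85,74.])
def Rt(yaw,tilt): # tool pointing down, yawed, tilted forward
    return Ro.from_euler('z',yaw,degrees=True)*Ro.from_euler('x',180,degrees=True)*Ro.from_euler('y',tilt,degrees=True)
def axis(yaw,lean): # unit vector leaning from vertical to +x'
    a,b=np.radians([yaw,lean]); return np.array([np.sin(b)*np.cos(a),np.sin(b)*np.sin(a),np.cos(b)])
def go(g,R,name=""):
    """rows needed to bring grasp point to g with rotation R"""
    st=sense(); Rc=Ro.from_euler('xyz',st["tcp_rot"],degrees=True); p=np.array(st["tool_pos"])
    tgt=np.asarray(g)-155*R.apply([0,0,1])
    rv=(Rc.inv()*R).as_rotvec(degrees=True)/60
    print(name,"turn",rv.round(3),"| shift now-axes",(Rc.inv().apply(tgt-p)/100).round(3),"| shift target-axes",(R.inv().apply(tgt-p)/100).round(3),"tgt",tgt.round(0))
E
python3 - <<'E'
from h import *
t=snapshot("top");s=snapshot("side")
for a,b in [((350,110),(445,103)),((228,68),(388,92)),((398,20),(540,68))]: 
    p=tri((t,*a),(s,*b)); print(p.round(0),(proj(t,p)-a).round(0))
R=Rt(-15,25); ax=axis(-15,45)
go(D+[0,0,80],R,"above driver"); go(D,R)
E
```

```text
[ 680. -342.  369.] [ 4. -5.]
[ 760. -125.  352.] [-0.  1.]
[ 812. -423.  421.] [ 7. -7.]
above driver turn [-0.109  0.407  0.489] | shift now-axes [ 3.752 -2.549  0.604] | shift target-axes [ 1.546 -4.078  1.387] tgt [ 451. -238.  344.]
 turn [-0.109  0.407  0.489] | shift now-axes [ 3.752 -2.549  1.404] | shift target-axes [ 1.208 -4.078  2.112] tgt [ 451. -238.  264.]
```

```bash
python3 -m jog '0.45 -0.3 0 0 0 0 -1;0.45 -0.3 0 0 0 0 -1;0.45 -0.3 0 0 0 0 -1;0.45 -0.3 0 0 0 0 -1;0.45 -0.3 0 0 0 0 -1' && python3 -m jog '0.45 -0.3 0 0 0 0 -1;0.45 -0.3 0 0 0 0 -1;0.45 -0.3 0 0 0 0 -1;0 0 0 0 0 0.16 -1;0 0 0 0 0 0.16 -1' && python3 -m jog '0 0 0 0 0 0.16 -1;0 0 0 0 0.14 0 -1;0 0 0 0 0.14 0 -1;0 0 0 0 0.14 0 -1;0 0 0 0 0 0 -1' && python3 - <<'E'
from h import *
go(D+[0,0,80],Rt(-15,25)); st=sense(); print(st["joint_pos"].round(1),st["time"])
w=snapshot("wrist"); cv2.imwrite("pics/w1.png",w["img"][:,:,::-1]); print(w["extrinsics"])
E
```

```text
time: 1.02
tool_pos: [333.6, -376.0, 404.9]
tcp_rot: [180.0, -0.0, 14.8]
ft_force: [-0.9, -0.0, -0.1]
finger_gap: 85.4
grip_force: 0.0
time: 1.65
tool_pos: [440.8, -255.0, 404.8]
tcp_rot: [180.0, -0.0, -4.6]
ft_force: [0.1, 0.1, 0.6]
finger_gap: 85.5
grip_force: 0.0
time: 2.28
tool_pos: [439.3, -255.7, 404.6]
tcp_rot: [-180.0, -25.2, -14.0]
ft_force: [-0.8, 0.9, -0.4]
finger_gap: 85.3
grip_force: 0.0
 turn [-0.007 -0.003  0.015] | shift now-axes [-0.194 -0.204  0.576] | shift target-axes [-0.195 -0.205  0.575] tgt [ 451. -238.  344.]
[-40.  -19.3 112.1  11.9  64.8  61. ] 2.275
[[-2.42135311e-01 -9.60257530e-01  1.38837919e-01  5.17298974e+02]
 [-9.70242490e-01  2.39638806e-01 -3.46807207e-02 -2.74863934e+02]
 [ 3.14699674e-05 -1.43103876e-01 -9.89707674e-01  4.08229990e+02]
 [ 0.00000000e+00  0.00000000e+00  0.00000000e+00  1.00000000e+00]]
```

View pics/w1.png

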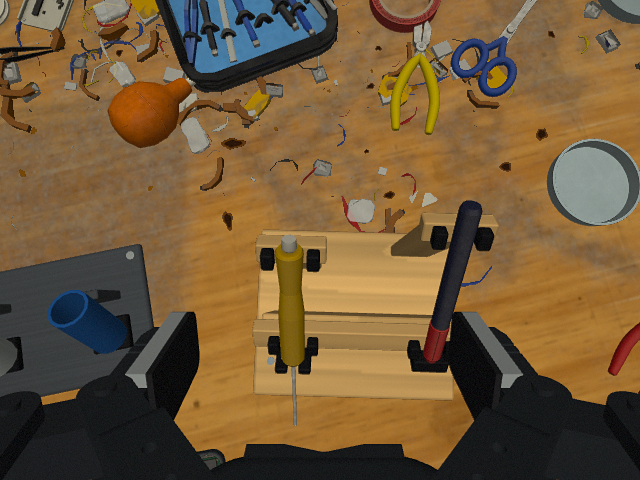

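The wrist view shows the driver from its end at (289,238), handle bottom (292,365), tip (296,425). The marker runs from its end at (470,205) to the cap at (434,362), and the blue mouth is at (71,308). I'll combine all three views.

```bash
python3 - <<'E'
from h import *
t=snapshot("top");s=snapshot("side");w=snapshot("wrist")
T=lambda X,Y:(t,170+(X+.5)/3.6-.5,190+(Y+.5)/3.6-.5)
S=lambda X,Y:(s,245+(X+.5)/3.5-.5,175+(Y+.5)/3.5-.5)
P={}
for n,a,b,c in [("dtop",(509,78),(368,150),(289,240)),("dhl",(482,228),(243,283),(292,365)),("dtip",(458,330),(150,393),(296,425)),("mtop",(688,78),(483,187),(470,207)),("mlow",(638,262),(313,370),(434,361))]:
    p=P[n]=tri(T(*a),S(*b),(w,*c)); print(n,p.round(1),(proj(t,p)-T(*a)[1:]).round(1),(proj(s,p)-S(*b)[1:]).round(1),(proj(w,p)-c).round(1))
for a,b,k in [("dhl","dtop",52),("mlow","mtop",75)]:
    d=P[b]-P[a]; L=np.linalg.norm(d); d/=L; print(L,"yaw",np.degrees(np.arctan2(d[1],d[0])),"lean",np.degrees(np.arccos(d[2])),"grip",P[a]+d*k)
print("short mouth",onz(w,71,308,74), "proj mouths",proj(w,SM),proj(w,TM))
E
```

```text
dtop [ 553.4 -263.1  157.6] [-0.5 -0.1] [ 1.3 -0.1] [0.4 3.7]
dhl [ 477.2 -243.7   88.3] [-0.9  0. ] [-0.2 -0.1] [ 3.  -1.3]
dtip [ 421.4 -227.7   26.9] [0. 0.] [-0.6 -0.2] [ 0.7 -1.5]
mtop [ 546.1 -364.9  177.6] [-0.4  0.4] [ 0.7 -0.1] [0.4 0.5]
mlow [ 455.3 -341.1   89.1] [ 0.3 -0.1] [-0.3 -0. ] [-0.5 -0.3]
104.81418514014726 yaw -14.315071801550104 lean 48.5850581449716 grip [ 514.99006412 -253.35571126  122.70346193]
128.94997539736053 yaw -14.696702400481783 lean 46.71254912916268 grip [ 508.07936723 -354.9426068   140.57329264]
short mouth [557.13770983 -85.08210864  74.        ] proj mouths [ 70.58741724 306.15317422] [-122.73189594  307.88471815]
```

```bash
sed -i 's/^D=.*M=np.array([^)]*)/D=np.array([515,-253.8,123.]); M=np.array([508,-354.9,140.5])/' h.py; python3 -m jog '-0.27 -0.1 0.2 -0.007 0 0.015 -1;-0.27 -0.11 0.2 0 0 0 -1;0 0 0.3 0 0 0 -1;0 0 0.3 0 0 0 -1;0 0 0 0 0 0 -1' && python3 - <<'E'
from h import *
go(D,Rt(-15,25)); st=sense(); print(st["joint_pos"].round(1))
E
```

```text
time: 3.1
tool_pos: [439.1, -233.6, 288.6]
tcp_rot: [-179.9, -24.8, -15.0]
ft_force: [0.2, 0.3, 0.0]
finger_gap: 85.1
grip_force: 0.0
 turn [-0.002  0.003  0.001] | shift now-axes [ 0.013 -0.     0.283] | shift target-axes [ 0.012 -0.001  0.283] tgt [ 452. -237.  263.]
[-37.6 -15.5 121.5  12.   51.6  61.7]
```

```bash
python3 -m jog '0.013 0 0.283 0 0 0 -1;0 0 0 0 0 0 -1;0 0 0 0 0 0 1;0 0 0 0 0 0 1;0 0 0 0 0 0 1' 50 && python3 -m jog '0 0 0 0 0 0 1;0 0 0 0 0 0 1;0 0 0 0 0 0 1;0 0 0 0 0 0 1'
```

```text
time: 3.72
tool_pos: [452.1, -237.8, 267.2]
tcp_rot: [180.0, -25.3, -15.0]
ft_force: [0.5, 0.1, -0.5]
finger_gap: 32.4
grip_force: 0.0
time: 4.22
tool_pos: [452.2, -237.4, 267.0]
tcp_rot: [-180.0, -25.2, -15.0]
ft_force: [-5.5, 4.9, 6.4]
finger_gap: 16.2
grip_force: 49.0
```

```bash
python3 -m jog '0.085 0 -0.18 0 0 0 1;0.17 0 -0.36 0 0 0 1;0.21 0 -0.45 0 0 0 1;0.21 0 -0.45 0 0 0 1;0.17 0 -0.36 0 0 0 1' && python3 - <<'E'
from h import *
from h import *
a=axis(-2,25)
go(TM+a*170,Rt(-2,45),"above tall"); st=sense(); print(st["joint_pos"].round(1))
w=snapshot("side"); cv2.imwrite("pics/s2.png",cv2.resize(w["img"][60:350,150:450],None,fx=2,fy=2)[:,:,::-1])
E
```

```text
time: 4.85
tool_pos: [451.7, -237.5, 467.6]
tcp_rot: [180.0, -25.3, -15.0]
ft_force: [0.9, 0.6, -0.9]
finger_gap: 16.4
grip_force: 49.2Traceback (most recent call last):
  File "<stdin>", line 4, in <module>
NameError: name 'TM' is not defined. Did you mean: 'M'?
```

```bash
echo 'TM=np.array([583,14.2,119.]); SM=np.array([558.3,-85,74.])' >> h.py; python3 - <<'E'
from h import *
a=axis(-2,25)
go(TM+a*170,Rt(-2,45),"above tall"); st=sense(); print(st["joint_pos"].round(1))
w=snapshot("side"); cv2.imwrite("pics/s2.png",cv2.resize(w["img"][60:350,150:450],None,fx=2,fy=2)[:,:,::-1])
E
```

```text
above tall turn [ 0.126  0.327 -0.177] | shift now-axes [-0.136 -2.687  0.874] | shift target-axes [-2.000e-03 -2.561e+00  1.200e+00] tgt [545.  16. 383.]
[-36.9 -20.4 106.4   9.7  70.5  66.7]
```

View pics/s2.png

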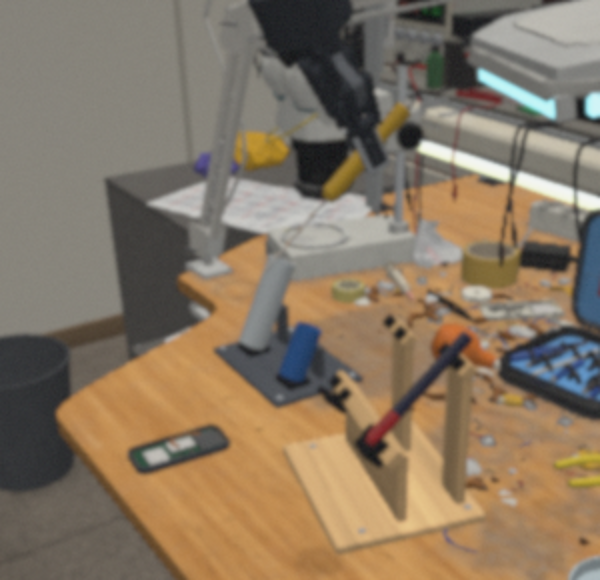

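The driver is held firmly, still near 45°, with its tip at crop (285,247) and handle end at (402,112); the rest's left lane is empty and the marker is undisturbed.

```bash
python3 -m jog '0 0 0 0.042 0.109 -0.059 1;0 0 0 0.042 0.109 -0.059 1;0 0 0 0.042 0.109 -0.059 1;0 -0.3 0 0 0 0 1;0 -0.45 0 0 0 0 1' && python3 -m jog '0 -0.5 0 0 0 0 1;0 -0.5 0 0 0 0 1;0 -0.5 0 0 0 0 1;0 -0.3 0.3 0 0 0 1;0 0 0 0 0 0 1' && python3 - <<'E'
from h import *
a=axis(-2,25)
go(TM+a*170,Rt(-2,45),"above tall"); st=sense(); print(st["joint_pos"].round(1))
w=snapshot("side"); t=snapshot("top")
st=sense();Rc=Ro.from_euler('xyz',st["tcp_rot"],degrees=True);g=np.array(st["tool_pos"])+Rc.apply([0,0,155]);print("grip",g)
gs=proj(w,g).astype(int); gt=proj(t,g).astype(int); print(gs,gt,proj(w,g-140*a),proj(t,g-140*a))
A=[cv2.resize(i["img"][c[1]-70:c[1]+110,c[0]-65:c[0]+65],None,fx=3,fy=3,interpolation=2) for i,c in ((w,gs),(t,gt))]
cv2.imwrite("pics/s3.png",np.hstack(A)[:,:,::-1])
E
```

```text
time: 5.52
tool_pos: [454.0, -162.9, 464.4]
tcp_rot: [-179.8, -44.9, -2.3]
ft_force: [0.4, 0.8, -0.8]
finger_gap: 16.1
grip_force: 49.2
time: 6.15
tool_pos: [481.8, 18.9, 441.5]
tcp_rot: [-179.9, -44.7, -1.8]
ft_force: [-0.8, -0.1, -1.3]
finger_gap: 15.9
grip_force: 49.3
above tall turn [-0.004  0.006  0.002] | shift now-axes [0.039 0.016 0.865] | shift target-axes [0.034 0.012 0.865] tgt [545.  16. 383.]
[ -4.7 -34.8 123.    2.9  47.3  86. ]
grip [590.95682546  13.41522198 333.67162497]
[290 100] [146 165] [270.39814795 159.25808989] [168.369784   216.93147602]
```

View pics/s3.png

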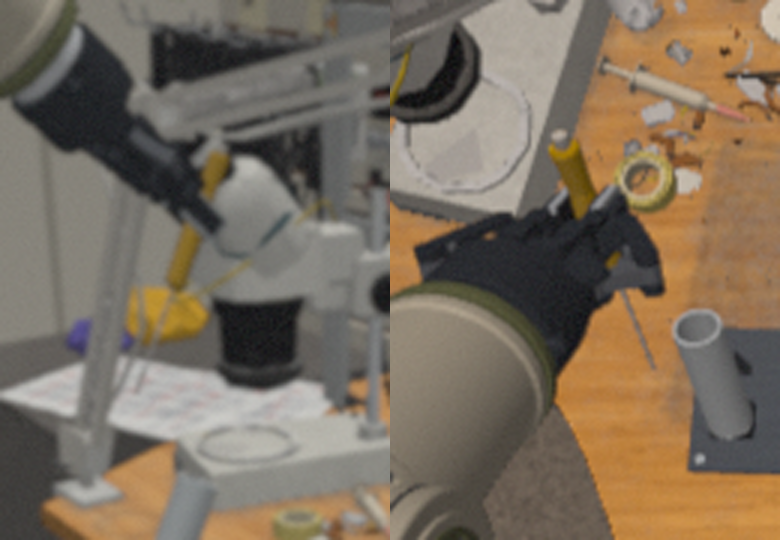

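The tip is at (271.7,160) in side and (168.7,217.3) in top, within 1.5 px of where an exact hold would put it. Next I'll move to just above the mouth.

```bash
python3 -m jog '0 0 0.2 -0.004 0.006 0.002 1;-0.04 0.007 0.3 0 0 0 1;-0.05 0.007 0.3 0 0 0 1;-0.04 0 0.13 0 0 0 1;0 0 0 0 0 0 1' && python3 - <<'E'
from h import *
a=axis(-2,25)
go(TM+a*152,Rt(-2,45),"152"); st=sense(); print(st["joint_pos"].round(1))
w=snapshot("side"); t=snapshot("top"); k=snapshot("wrist")
st=sense();Rc=Ro.from_euler('xyz',st["tcp_rot"],degrees=True);g=np.array(st["tool_pos"])+Rc.apply([0,0,155])
A=[]
for i in (w,t,k):
    c=proj(i,TM).astype(int); print(c,proj(i,g-140*a),proj(i,TM)); 
    c=np.clip(c,[45,60],[595,420])
    A.append(cv2.resize(i["img"][c[1]-60:c[1]+60,c[0]-45:c[0]+45],None,fx=2.9*1,fy=2.9,interpolation=2))
cv2.imwrite("pics/s4.png",np.hstack(A)[:,:,::-1])
E
```

```text
time: 6.88
tool_pos: [538.4, 12.2, 368.7]
tcp_rot: [-180.0, -45.2, -2.3]
ft_force: [-0.1, 0.2, -0.3]
finger_gap: 16.1
grip_force: 49.3
152 turn [ 0.004 -0.003 -0.004] | shift now-axes [-0.023 -0.036  0.01 ] | shift target-axes [-0.023 -0.036  0.01 ] tgt [538.  16. 366.]
[ -4.8 -21.3 121.4   3.1  34.7  85.8]
[291 189] [294.02908035 183.58211112] [291.11753582 189.97688525]
[183 204] [183.29426979 198.8327699 ] [183.69281855 204.01923963]
[317 530] [324.29129252 518.65620397] [317.88577512 530.9028776 ]
```

View pics/s4.png

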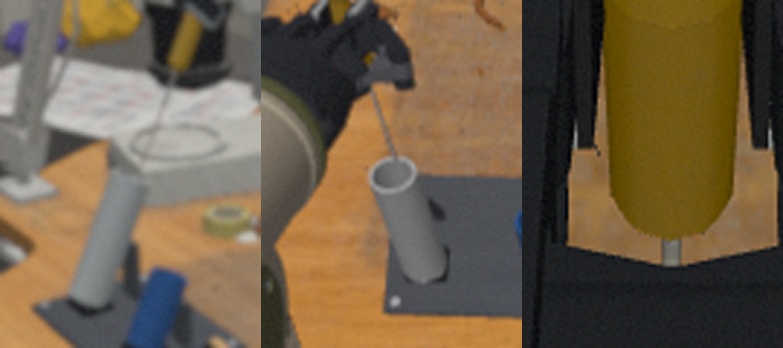

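The tip is just above the tall mouth: side (296.7,186.9) with the mouth at about (290.5,188.3), and top (184.2,198.5) with the mouth at about (183.5,204). I'll triangulate the offset.

```bash
python3 - <<'E'
from h import *
w=snapshot("side"); t=snapshot("top")
p=tri((w,296.7,186.9),(t,184.2,198.5)); m=tri((w,290.5,188.3),(t,183.5,204.3))
st=sense();Rc=Ro.from_euler('xyz',st["tcp_rot"],degrees=True);g=np.array(st["tool_pos"])+Rc.apply([0,0,155])
a=axis(-2,25)
print(p,g-140*a,"mouth",m,TM); d=p-TM; print("rel mouth: axial",d@a,"lateral",d-(d@a)*a)
E
```

```text
[595.35391743  11.00414438 124.95295417] [589.88903632  10.69980088 135.3221191 ] mouth [580.78738175  12.93209045 124.33645994] [583.   14.2 119. ]
rel mouth: axial 10.660155546599624 lateral [ 7.85148546 -3.03862723 -3.70842781]
```

```bash
python3 -m jog '-0.01 -0.036 -0.028 0 0 -0.004 1;-0.188 0 0.068 0 0 0 1;-0.188 0 0.068 0 0 0 1;-0.188 0 0.068 0 0 0 1;0 0 0 0 0 0 1' && python3 - <<'E'
from h import *
a=axis(-2,25)
st=sense();Rc=Ro.from_euler('xyz',st["tcp_rot"],degrees=True);g=np.array(st["tool_pos"])+Rc.apply([0,0,155])
d=g-TM;print("axial",d@a,"lat",d-(d@a)*a); go(TM+30*a,Rt(-2,45)); print(st["joint_pos"].round(1))
w=snapshot("side");t=snapshot("top");k=snapshot("wrist");A=[]
for i in (w,t,k):
    c=np.clip(proj(i,TM).astype(int),[45,60],[595,420])
    A.append(cv2.resize(i["img"][c[1]-60:c[1]+60,c[0]-45:c[0]+45],None,fx=2.9*1,fy=2.9,interpolation=2))
cv2.imwrite("pics/s5.png",np.hstack(A)[:,:,::-1])
E
```

```text
time: 7.75
tool_pos: [509.8, 17.9, 314.6]
tcp_rot: [179.8, -45.1, -1.9]
ft_force: [-0.3, -0.1, -0.4]
finger_gap: 16.2
grip_force: 49.3
axial 93.50748865417405 lat [-2.94804985  0.83331082  1.38742201]
 turn [ 0.002 -0.002  0.001] | shift now-axes [-0.583  0.01   0.247] | shift target-axes [-0.583  0.011  0.248] tgt [486.  18. 256.]
[ -4.3 -23.1 128.7   3.   29.4  85.6]
```

```bash
python3 -m jog '-0.188 0 0.068 0 0 0 1;-0.188 0 0.068 0 0 0 1;-0.09 0.005 0.033 0 0 0 1;-0.08 0 0.03 0 0 0 1;0 0 0 0 0 0 1' && python3 - <<'E'
from h import *
a=axis(-2,25)
st=sense();Rc=Ro.from_euler('xyz',st["tcp_rot"],degrees=True);g=np.array(st["tool_pos"])+Rc.apply([0,0,155])
d=g-TM;print("axial",d@a,"lat",d-(d@a)*a); print(st["joint_pos"].round(1),st["ft_force"],st["wrist_torque"])
E
```

```text
time: 8.52
tool_pos: [486.2, 17.7, 262.6]
tcp_rot: [179.8, -45.2, -1.9]
ft_force: [0.2, 0.4, -0.8]
finger_gap: 16.1
grip_force: 49.3
axial 36.64892825540089 lat [-2.39677965 -0.2140648   1.1134722 ]
[ -4.6 -23.1 134.6   4.3  23.4  84.2] [ 0.16434946  0.38531337 -0.76683524] [ 0.06538152  0.39996709 -0.03319874]
```

```bash
python3 -m jog '-0.028 0 0.01 0 0 0 1;-0.02 0 0.007 0 0 0 1;0 0 0 0 0 0 1' && python3 -m jog '-0.02 0 0.007 0 0 0 1;0 0 0 0 0 0 1'
```

```text
time: 8.9
tool_pos: [484.7, 17.8, 259.3]
tcp_rot: [179.8, -45.3, -1.9]
ft_force: [-0.5, 0.2, -0.3]
finger_gap: 16.0
grip_force: 49.3
time: 9.15
tool_pos: [484.4, 17.8, 258.4]
tcp_rot: [179.8, -45.5, -1.9]
ft_force: [1.6, -1.0, 6.0]
finger_gap: 16.4
grip_force: 49.7
```

```bash
python3 -m jog '0 0 0 0 0 0 0.3;0 0 0 0 0 0 0;0 0 0 0 0 0 -1;0 0 0 0 0 0 -1;0 0 0 0 0 0 -1' && python3 -m jog '0 0 -0.2 0 0 0 -1;0 0 -0.4 0 0 0 -1;0 0 -0.5 0 0 0 -1;0.1 0 -0.5 0 0 0 -1;0 0 0 0 0 0 -1' && python3 - <<'E'
from h import *
w=snapshot("side");t=snapshot("top");A=[]
for i in (w,t):
    c=np.clip(proj(i,TM).astype(int)-[0,10],[50,60],[590,420])
    A.append(cv2.resize(i["img"][c[1]-60:c[1]+60,c[0]-50:c[0]+50],None,fx=3.9*1,fy=3.9,interpolation=2)); print(c)
cv2.imwrite("pics/s6.png",np.hstack(A)[:,:,::-1])
R=Rt(-15,25);ax=axis(-15,45);G=M+5*ax
go(G-100*R.apply([0,0,1]),R,"pre marker");print(sense()["joint_pos"].round(1))
E
```

```text
time: 9.78
tool_pos: [483.5, 17.8, 256.8]
tcp_rot: [179.8, -45.3, -1.9]
ft_force: [-0.3, -0.5, -0.1]
finger_gap: 85.1
grip_force: 0.0
time: 10.4
tool_pos: [403.7, 26.0, 335.3]
tcp_rot: [179.5, -45.8, -1.9]
ft_force: [-0.6, 0.8, -0.1]
finger_gap: 85.7
grip_force: 0.0
[291 179]
[183 194]
pre marker turn [-0.12  -0.346  0.178] | shift now-axes [ 0.39   3.536 -0.139] | shift target-axes [1.028 3.408 0.042] tgt [ 407. -328.  375.]
[ -4.2 -51.1 143.1   1.7  42.2  87.1]
```

View pics/s6.png

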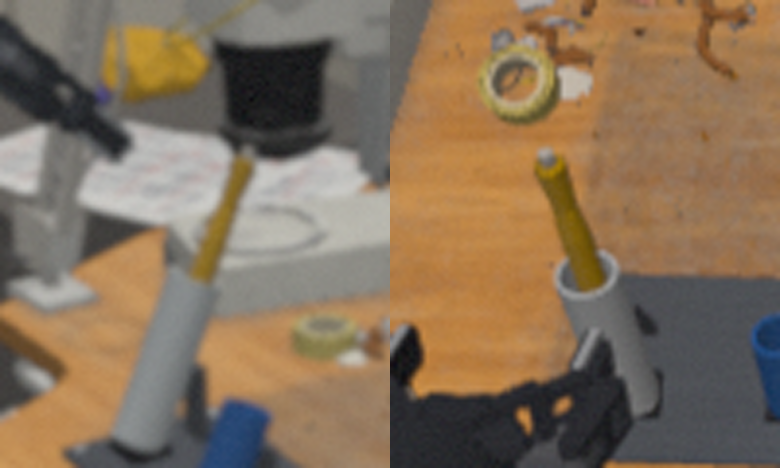

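The screwdriver is seated deep in the tall tube, coaxial with it (handle end at (546,155) in the right crop, leaving the mouth at (590,275)). Next is the marker.

```bash
python3 -m jog '0.2 0.3 0 0 0 0 -1;0.2 0.5 0 0 0 0 -1;0.2 0.5 0 0 0 0 -1;0.2 0.5 0 0 0 0 -1;0.2 0.5 0 0 0 0 -1' && python3 -m jog '0 0.4 0 0 0 0 -1;0 0.3 0 0 0 0 -1;0 0 0 -0.04 -0.115 0.06 -1;0 0 0 -0.04 -0.115 0.06 -1;0 0 0 -0.04 -0.115 0.06 -1' && python3 -m jog '0 0 0 0 0 0 -1' && python3 - <<'E'
from h import *
R=Rt(-15,25);ax=axis(-15,45);G=M+5*ax
go(G-60*R.apply([0,0,1]),R,"pre marker");print(sense()["joint_pos"].round(1))
E
```

```text
time: 11.12
tool_pos: [464.6, -208.7, 409.2]
tcp_rot: [179.5, -45.8, -2.0]
ft_force: [0.5, -0.6, 0.1]
finger_gap: 85.4
grip_force: 0.0
time: 11.75
tool_pos: [461.6, -276.9, 409.0]
tcp_rot: [180.0, -24.8, -15.4]
ft_force: [0.4, 1.2, -0.1]
finger_gap: 85.4
grip_force: 0.0
time: 11.88
tool_pos: [462.5, -276.4, 409.3]
tcp_rot: [-180.0, -25.1, -15.1]
ft_force: [0.6, 0.8, -0.6]
finger_gap: 85.5
grip_force: 0.0
pre marker turn [-0.    -0.001 -0.001] | shift now-axes [-0.507  0.642  0.54 ] | shift target-axes [-0.507  0.641  0.541] tgt [ 424. -332.  339.]
[-40.  -14.2 107.5  11.5  64.2  62.1]
```

```bash
python3 -m jog '-0.16 0.21 0 0 0 0 -1;-0.17 0.22 0 0 0 0 -1;-0.17 0.21 0.14 0 0 0 -1;0 0 0.4 0 0 0 -1;0 0 0 0 0 0 -1' && python3 - <<'E'
from h import *
R=Rt(-15,25);ax=axis(-15,45);G=M+5*ax
go(G,R,"marker");print(sense()["joint_pos"].round(1))
k=snapshot("wrist")
for q in (M-75*ax,M,M+55*ax): print(proj(k,q).round(0))
hsv=cv2.cvtColor(k["img"],cv2.COLOR_RGB2HSV); m=cv2.inRange(hsv,(0,150,60),(8,255,255))|cv2.inRange(hsv,(172,150,60),(180,255,255))
n,l,s,c=cv2.connectedComponentsWithStats(m); print([(s[i],c[i].round(0)) for i in range(1,n) if s[i][4]>300])
E
```

```text
time: 12.5
tool_pos: [422.5, -331.5, 335.2]
tcp_rot: [-179.7, -24.9, -15.2]
ft_force: [-0.1, 0.1, -0.4]
finger_gap: 85.6
grip_force: 0.0
marker turn [-0.004  0.002 -0.003] | shift now-axes [0.029 0.006 0.572] | shift target-axes [0.028 0.004 0.572] tgt [ 448. -339.  285.]
[-48.4 -10.6 112.3  16.   58.3  50.7]
[327. 376.]
[327. 278.]
[327. 171.]
[(array([ 567,  309,   73,   79, 1515], dtype=int32), array([599., 343.])), (array([617, 327,  23,  66, 541], dtype=int32), array([633., 372.])), (array([312, 332,  26,  51, 934], dtype=int32), array([324., 359.]))]
```

```bash
python3 -m jog '0.014 0 0.3 0 0 0 -1;0.014 0 0.2 0 0 0 -1;0 0 0.08 0 0 0 -1;0 0 0 0 0 0 -1;0 0 0 0 0 0 1' 40 && python3 -m jog '0 0 0 0 0 0 1;0 0 0 0 0 0 1;0 0 0 0 0 0 1;0 0 0 0 0 0 1;0 0 0 0 0 0 1'
```

```text
time: 13.18
tool_pos: [449.6, -339.5, 289.2]
tcp_rot: [-180.0, -25.1, -15.1]
ft_force: [0.7, -0.4, -0.1]
finger_gap: 70.0
grip_force: 0.0
time: 13.8
tool_pos: [449.4, -339.3, 288.1]
tcp_rot: [-179.9, -25.0, -15.2]
ft_force: [-4.6, 1.8, 5.6]
finger_gap: 12.9
grip_force: 39.8
```

```bash
python3 -m jog '0.085 0 -0.18 0 0 0 1;0.127 0 -0.27 0 0 0 1;0.17 0 -0.36 0 0 0 1;0.127 0 -0.27 0 0 0 1;0 0 0 0 0 0 1' && python3 - <<'E'
from h import *
a=axis(-2,25)
go(SM+a*100,Rt(-2,45),"above short"); st=sense(); print(st["joint_pos"].round(1))
Rc=Ro.from_euler('xyz',st["tcp_rot"],degrees=True);g=np.array(st["tool_pos"])+Rc.apply([0,0,155])
ax=axis(-15,45)
for n in ("side","top"):
    k=snapshot(n); hsv=cv2.cvtColor(k["img"],cv2.COLOR_RGB2HSV); m=cv2.inRange(hsv,(0,130,60),(8,255,255))|cv2.inRange(hsv,(172,130,60),(180,255,255))
    N,l,s,c=cv2.connectedComponentsWithStats(m); e=proj(k,g-67*ax); print(n,"pred cap middle",e,[(s[i],c[i].round(1)) for i in range(1,N) if s[i][4]>15 and np.linalg.norm(c[i]-e)<40])
E
```

```text
time: 14.42
tool_pos: [450.5, -340.0, 410.6]
tcp_rot: [179.9, -25.3, -15.1]
ft_force: [-0.7, -0.5, -0.6]
finger_gap: 12.4
grip_force: 40.7
above short turn [ 0.128  0.327 -0.179] | shift now-axes [-0.836 -2.592  1.107] | shift target-axes [-0.741 -2.586  1.187] tgt [491. -83. 274.]
[-46.6  -9.6 103.4  14.2  64.8  54.9]
side pred cap middle [341.97466071 211.31173727] [(array([335, 203,  18,  18, 151], dtype=int32), array([343.4, 211.7]))]
top pred cap middle [353.08707668 245.03950716] []
```

```bash
python3 -m jog '0 0 0 0.043 0.109 -0.06 1;0 0 0 0.043 0.109 -0.06 1;0 0 0 0.043 0.109 -0.06 1;0 -0.4 0 0 0 0 1;0 -0.5 0 0 0 0 1' && python3 -m jog '0 -0.5 0 0 0 0 1;0 -0.5 0 0 0 0 1;0 -0.4 0 0 0 0 1;0 -0.29 0 0 0 0 1;0 0 0 0 0 0 1' && python3 - <<'E'
from h import *
a=axis(-2,25)
go(SM+a*110,Rt(-2,45),"110"); st=sense(); print(st["joint_pos"].round(1))
Rc=Ro.from_euler('xyz',st["tcp_rot"],degrees=True);g=np.array(st["tool_pos"])+Rc.apply([0,0,155])
for n in ("side","top"):
    k=snapshot(n); hsv=cv2.cvtColor(k["img"],cv2.COLOR_RGB2HSV); m=cv2.inRange(hsv,(0,130,60),(8,255,255))|cv2.inRange(hsv,(172,130,60),(180,255,255))
    N,l,s,c=cv2.connectedComponentsWithStats(m); e=proj(k,g-67*a); print(n,"pred cap middle",e,"pred end",proj(k,g-80*a),[(s[i],c[i].round(1)) for i in range(1,N) if s[i][4]>15 and np.linalg.norm(c[i]-e)<40])
E
```

```text
time: 15.15
tool_pos: [452.1, -249.1, 404.6]
tcp_rot: [-179.4, -44.6, -2.5]
ft_force: [0.8, 1.1, -0.5]
finger_gap: 12.4
grip_force: 40.8
time: 15.78
tool_pos: [458.3, -78.6, 406.1]
tcp_rot: [-179.6, -44.6, -2.0]
ft_force: [-0.3, 0.5, -1.2]
finger_gap: 12.8
grip_force: 40.8
110 turn [-0.006  0.006 -0.   ] | shift now-axes [-0.598  0.037  1.134] | shift target-axes [-0.606  0.029  1.13 ] tgt [495. -83. 283.]
[-21.9 -37.4 128.1  19.3  48.1  62.4]
side pred cap middle [294.15492495 157.18812236] pred end [292.15031542 162.93438321] [(array([292, 149,   9,  15,  60], dtype=int32), array([295.4, 155.3]))]
top pred cap middle [213.74927352 209.21699367] pred end [214.98940195 213.56928241] []
```

```bash
python3 -m jog '-0.13 0.01 0.25 -0.006 0.006 0 1;-0.18 0.015 0.34 0 0 0 1;-0.18 0.01 0.34 0 0 0 1;-0.11 0 0.2 0 0 0 1;0 0 0 0 0 0 1' && python3 - <<'E'
from h import *
a=axis(-2,25)
go(SM+a*110,Rt(-2,45),"110"); st=sense(); print(st["joint_pos"].round(1))
Rc=Ro.from_euler('xyz',st["tcp_rot"],degrees=True);g=np.array(st["tool_pos"])+Rc.apply([0,0,155]); d=g-SM; print("axial",d@a,"lat",d-(d@a)*a)
A=[]
for n in ("side","top"):
    k=snapshot(n); e=proj(k,SM); print(e,proj(k,g-80*a))
    c=e.astype(int)-[0,15]; A.append(cv2.resize(k["img"][c[1]-50:c[1]+50,c[0]-40:c[0]+40],None,fx=4.9,fy=4.9,interpolation=2)); print(c)
cv2.imwrite("pics/s7.png",np.hstack(A)[:,:,::-1])
E
```

```text
time: 16.5
tool_pos: [494.9, -86.2, 282.4]
tcp_rot: [-179.9, -44.8, -2.4]
ft_force: [-0.6, 0.1, 0.4]
finger_gap: 12.5
grip_force: 40.8
110 turn [ 0.002  0.004 -0.004] | shift now-axes [ 0.007 -0.034 -0.005] | shift target-axes [ 0.008 -0.034 -0.005] tgt [495. -83. 283.]
[-20.6 -21.5 131.   26.6  29.9  53.4]
axial 108.54677605593673 lat [-0.14352225 -3.76238247  0.00565611]
[305.00639587 223.15813694] [310.01431048 212.38439923]
[305 208]
[232.82839996 219.49359706] [232.59089122 211.4457688 ]
[232 204]
```

View pics/s7.png

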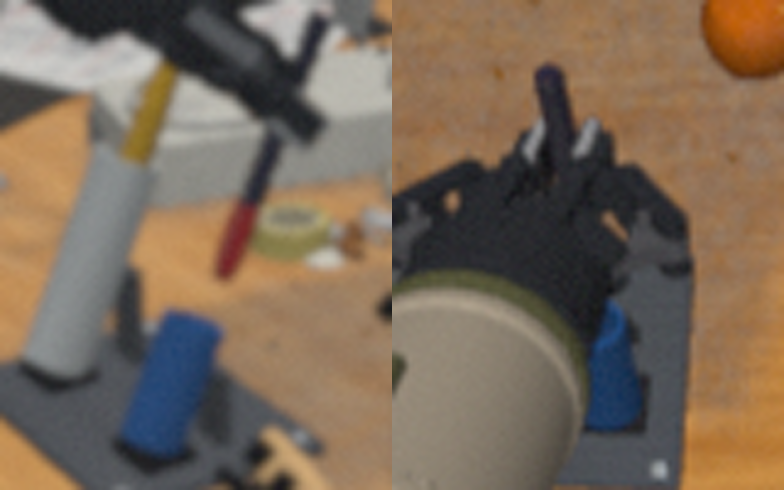

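The side view shows the marker in line above the blue tube: cap end at (311,214), mouth at about (304.4,224.3). The other bench items look untouched. J3 is nearing its limit, so I'll fit the arm's geometry from logged poses and check the end pose before inserting.

```bash
cat > kin.py <<'E'
from h import *
from scipy.optimize import least_squares
J=np.array([[-80.066,7.514,85.329,0,87.265,-4.892],[-40.,-19.3,112.1,11.9,64.8,61.],[-37.6,-15.5,121.5,12,51.6,61.7],[-36.9,-20.4,106.4,9.7,70.5,66.7],[-4.7,-34.8,123,2.9,47.3,86],[-4.8,-21.3,121.4,3.1,34.7,85.8],[-4.3,-23.1,128.7,3,29.4,85.6],[-4.6,-23.1,134.6,4.3,23.4,84.2],[-48.4,-10.6,112.3,16,58.3,50.7],[-46.6,-9.6,103.4,14.2,64.8,54.9],[-20.6,-21.5,131,26.6,29.9,53.4]])
P=np.array([[153.5,-579.8,403.7],[439.3,-255.7,404.6],[439.1,-233.6,288.6],[451.7,-237.5,467.6],[481.8,18.9,441.5],[538.4,12.2,368.7],[509.8,17.9,314.6],[486.2,17.7,262.6],[422.5,-331.5,335.2],[450.5,-340,410.6],[494.9,-86.2,282.4]])
def fk(j,k):
    a1,off,d1,L1,L2,d6,e=k; R=lambda s,v:Ro.from_euler(s,v,degrees=True)
    r1=R('z',j[0]); r2=r1*R('y',j[1]); r3=r2*R('y',j[2]); r4=r3*R('z',j[3]); r5=r4*R('y',j[4])
    return r1.apply([a1,off,d1])+r2.apply([0,0,L1])+r3.apply([e,0,L2])+r5.apply([0,0,d6]), r5*R('z',j[5])
K=least_squares(lambda k:np.concatenate([fk(j,k)[0]-p for j,p in zip(J,P)]),[50,50,400,400,400,100,0]).x
def ik(tgt,R,j0):
    lo=[-169,-51,1.5,-76,0,-152];hi=[169,129,142.9,256,156,152]
    s=least_squares(lambda j:np.r_[fk(j,K)[0]-tgt,3*(R.inv()*fk(j,K)[1]).as_rotvec(degrees=True)],np.clip(j0,lo,hi),bounds=(lo,hi)); return s.x,s.cost
E
python3 - <<'E'
from kin import *
print(K.round(1),np.abs([fk(j,K)[0]-p for j,p in zip(J,P)]).max(0))
st=sense();R0=Ro.from_euler('xyz',st["tcp_rot"],degrees=True)
print("R check",(R0.inv()*fk(st["joint_pos"],K)[1]).as_rotvec(degrees=True))
a=axis(-2,25)
for ax in (80,60,40,30,20):
    R=Rt(-2,45); j,c=ik(SM+ax*a-155*R.apply([0,0,1]),R,st["joint_pos"]); print(ax,j.round(1),c.round(2))
E
```

```text
[  0.9  51.3 317.8 367.1 552.5 189.8  60.9] [0.4122894  0.47181508 0.95518862]
R check [-1.41308321e-14 -2.05338654e-14 -9.00000000e+01]
80 [-20.8 -21.4 134.1  30.1  27.1 139.2] 0.0
60 [-21.3 -20.9 135.9  33.   25.4 135.7] 0.0
40 [-21.8 -20.3 137.6  36.6  23.6 131.5] 0.0
30 [-22.  -19.8 138.4  38.7  22.8 129.2] 0.0
20 [-22.3 -19.3 139.2  41.   21.9 126.5] 0.0
```

```bash
python3 -m jog '-0.007 -0.038 -0.019 0.002 0.003 -0.004 1;-0.15 0 0.055 0 0 0 1;-0.15 0 0.055 0 0 0 1;-0.12 0 0.043 0 0 0 1;0 0 0 0 0 0 1' && python3 - <<'E'
from h import *
a=axis(-2,25)
st=sense();Rc=Ro.from_euler('xyz',st["tcp_rot"],degrees=True);g=np.array(st["tool_pos"])+Rc.apply([0,0,155])
d=g-SM;print("axial",d@a,"lat",d-(d@a)*a); go(SM+20*a,Rt(-2,45)); print(st["joint_pos"].round(1))
for n in ("side",):
    k=snapshot(n); hsv=cv2.cvtColor(k["img"],cv2.COLOR_RGB2HSV); m=cv2.inRange(hsv,(0,130,60),(8,255,255))|cv2.inRange(hsv,(172,130,60),(180,255,255))
    N,l,s,c=cv2.connectedComponentsWithStats(m); e=proj(k,SM+12*a); print(n,proj(k,SM),[(s[i],c[i].round(1)) for i in range(1,N) if s[i][4]>5 and np.linalg.norm(c[i]-e)<40])
E
```

```text
time: 17.23
tool_pos: [475.3, -80.8, 246.3]
tcp_rot: [179.8, -45.3, -1.8]
ft_force: [-0.0, 0.3, -0.6]
finger_gap: 12.5
grip_force: 40.7
axial 68.8689573297816 lat [-1.94094646  1.29570729  0.92561306]
 turn [ 0.    -0.005  0.002] | shift now-axes [-0.444  0.012  0.185] | shift target-axes [-0.443  0.013  0.188] tgt [457. -81. 202.]
[-21.1 -21.9 135.7  32.   26.   46.9]
side [305.00639587 223.15813694] [(array([304, 215,   6,   9,  39], dtype=int32), array([306.3, 218.8]))]
```

```bash
python3 -m jog '-0.14 0.005 0.05 0 0 0 1;-0.14 0.005 0.05 0 0 0 1;-0.09 0 0.035 0 0 0 1;0 0 0 0 0 0 1' && python3 - <<'E'
from h import *
a=axis(-2,25)
st=sense();Rc=Ro.from_euler('xyz',st["tcp_rot"],degrees=True);g=np.array(st["tool_pos"])+Rc.apply([0,0,155])
d=g-SM;print("axial",d@a,"lat",d-(d@a)*a); print(st["joint_pos"].round(1))
E
```

```text
time: 17.77
tool_pos: [459.4, -81.5, 210.9]
tcp_rot: [179.8, -45.3, -1.8]
ft_force: [-0.1, 0.4, -0.0]
finger_gap: 12.4
grip_force: 40.8
axial 30.086564392743934 lat [-1.40725662  0.00239865  0.65585383]
[-22.2 -20.3 138.9  39.5  22.7  38.1]
```

```bash
python3 -m jog '-0.04 0 0.015 0 0 0 1;0 0 0 0 0 0 1' && python3 -m jog '-0.025 0 0.009 0 0 0 1;0 0 0 0 0 0 1'&& python3 - <<'E'
from h import *
a=axis(-2,25)
st=sense();Rc=Ro.from_euler('xyz',st["tcp_rot"],degrees=True);g=np.array(st["tool_pos"])+Rc.apply([0,0,155])
d=g-SM;print("axial",d@a,"lat",d-(d@a)*a); print(st["joint_pos"].round(1))
E
```

```text
time: 18.02
tool_pos: [457.7, -81.5, 206.9]
tcp_rot: [179.8, -45.4, -1.8]
ft_force: [-0.8, 0.5, -1.0]
finger_gap: 12.3
grip_force: 40.8
time: 18.27
tool_pos: [456.8, -81.6, 204.8]
tcp_rot: [179.8, -45.4, -1.8]
ft_force: [1.1, -0.6, 3.1]
finger_gap: 12.7
grip_force: 40.9
axial 23.618551682284206 lat [-1.15366771 -0.28710008  0.53296414]
[-22.4 -19.9 139.4  41.2  22.   36.2]
```

```bash
python3 -m jog '0 0 0 0 0 0 0.3;0 0 0 0 0 0 0;0 0 0 0 0 0 -1;0 0 0 0 0 0 -1;0 0 0 0 0 0 -1' && python3 -m jog '0.1 0 -0.1 0 0 0 -1;0.3 0 -0.15 0 0 0 -1;0.4 0 -0.2 0 0 0 -1;0.3 0 -0.3 0 0 0 -1;0.1 0 -0.2 0 0 0 -1' && python3 -m jog '0 0 0 0 0 0 -1' && python3 - <<'E'
from h import *
print(sense()["joint_pos"].round(1))
w=snapshot("side");t=snapshot("top"); a=axis(-2,25)
print("floor-seated marker end predicted",[proj(i,SM+70*a).round(1) for i in (w,t)],"driver end",[proj(i,TM+88*a).round(1) for i in (w,t)])
def comp(i,q,lo,hi,r=45):
    hsv=cv2.cvtColor(i["img"],cv2.COLOR_RGB2HSV); m=cv2.inRange(hsv,lo,hi); n,l,s,c=cv2.connectedComponentsWithStats(m)
    return [(s[k].tolist(),c[k].round(1).tolist()) for k in range(1,n) if s[k][4]>15 and np.linalg.norm(c[k]-q)<r]
for nm,i in (("side",w),("top",t)):
    print(nm,"yellow",comp(i,proj(i,TM+55*a),(18,130,60),(32,255,255),20)); print(nm,"dark blue/purple",comp(i,proj(i,SM+35*a),(112,60,10),(150,255,110),25)); print(nm,"red",comp(i,proj(i,SM),(165,120,40),(180,255,255),30))
E
```

```text
time: 18.9
tool_pos: [456.3, -81.4, 204.0]
tcp_rot: [179.8, -45.3, -1.8]
ft_force: [0.4, -0.0, 0.1]
finger_gap: 85.3
grip_force: 0.0
time: 19.52
tool_pos: [473.8, -81.9, 359.6]
tcp_rot: [179.7, -45.5, -1.7]
ft_force: [0.9, -0.1, -0.3]
finger_gap: 85.6
grip_force: 0.0
time: 19.65
tool_pos: [473.6, -81.9, 358.7]
tcp_rot: [179.7, -45.6, -1.7]
ft_force: [-0.5, 0.1, -0.4]
finger_gap: 85.7
grip_force: 0.0
[-21.4 -32.4 130.3  21.4  40.2  59.4]
floor-seated marker end predicted [array([315.3, 195.1]), array([227.9, 199. ])] driver end [array([303.1, 156. ]), array([173.3, 175.5])]
side yellow [([291, 160, 14, 31, 116], [297.2, 175.9])]
side dark blue/purple []
side red []
top yellow [([170, 173, 11, 17, 106], [175.5, 181.5])]
top dark blue/purple [([231, 215, 5, 9, 16], [233.9, 219.3])]
top red []
```

```bash
python3 - <<'E'
from h import *
w=snapshot("side");a=axis(-2,25)
g=cv2.cvtColor(w["img"],cv2.COLOR_RGB2GRAY)
c0=298
print("cols",c0,"..",c0+26)
for r in range(186,226,2): print(r,g[r,c0:c0+27].tolist())
print([proj(w,SM+k*a).round(0).tolist() for k in (0,20,40,60,70)])
E
```

```text
cols 298 .. 324
186 [166, 177, 177, 177, 174, 170, 166, 164, 160, 160, 159, 157, 154, 152, 147, 144, 144, 143, 145, 144, 144, 141, 143, 144, 143, 144, 143]
188 [146, 149, 145, 145, 146, 145, 141, 142, 140, 139, 140, 139, 138, 140, 140, 137, 138, 138, 141, 140, 142, 140, 142, 139, 141, 142, 141]
190 [140, 137, 137, 139, 138, 140, 141, 141, 139, 140, 142, 137, 138, 137, 138, 136, 139, 140, 139, 141, 140, 139, 138, 139, 138, 137, 138]
192 [140, 137, 137, 136, 138, 138, 139, 139, 138, 140, 138, 137, 139, 138, 139, 137, 138, 138, 140, 137, 139, 140, 139, 138, 138, 139, 138]
194 [134, 139, 139, 137, 136, 135, 135, 136, 137, 137, 139, 138, 136, 137, 138, 137, 137, 131, 126, 123, 129, 132, 137, 137, 137, 135, 134]
196 [135, 137, 136, 137, 137, 135, 135, 135, 136, 140, 136, 134, 136, 137, 136, 134, 128, 109, 86, 69, 74, 93, 113, 126, 131, 131, 130]
198 [133, 136, 136, 135, 135, 135, 135, 131, 131, 135, 135, 136, 135, 134, 132, 124, 104, 80, 53, 42, 42, 72, 108, 131, 138, 144, 143]
200 [131, 134, 136, 135, 135, 133, 134, 135, 137, 138, 138, 139, 141, 142, 135, 116, 81, 56, 41, 46, 76, 108, 129
[... 1003 characters left out ...]
49, 126, 88, 59, 40, 47, 70, 103, 132, 145, 146, 147, 148, 149, 145, 146, 143, 143, 138, 129]
218 [150, 150, 150, 150, 151, 151, 144, 127, 97, 63, 42, 49, 71, 106, 130, 138, 137, 135, 133, 131, 133, 133, 137, 136, 134, 135, 135]
220 [140, 132, 130, 130, 136, 133, 120, 97, 64, 47, 37, 66, 96, 124, 134, 134, 135, 131, 132, 131, 130, 130, 130, 129, 129, 130, 132]
222 [103, 84, 77, 79, 80, 80, 74, 57, 45, 41, 55, 80, 109, 126, 132, 133, 133, 133, 133, 130, 131, 129, 127, 125, 125, 127, 127]
224 [73, 68, 67, 65, 66, 66, 65, 58, 52, 49, 62, 90, 114, 128, 130, 127, 127, 128, 132, 133, 132, 132, 132, 132, 131, 129, 129]
[[305.0, 223.0], [308.0, 215.0], [311.0, 207.0], [314.0, 199.0], [315.0, 195.0]]
```

The marker's top end shows at (317,195.5), against (315,195) predicted for a fully seated marker. The driver also matches, and the gripper is clear of both.

```bash
python3 -c "
from bench import *
print(hand_in())"
```

```text
the job is handed in; nothing more can be done
None
```

I put the screwdriver blade-down in the tall tube and the marker red-cap-down in the short blue tube. Each was lowered until it touched the tube floor and then released; I knocked nothing else that I could see, and handed in at about 20 s; the hand-in gave no verdict.

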